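# Index the rotating clipper rack past its spring lock

## Task

The rotating clipper rack is locked with an empty cup at its orange lock lever. Press the lever's nose down with a fingertip and, while it is held down, push the rack round so that the rim slides over it, then keep pushing the rack on by one place until the silver trimmer's cup stands at the lever and the lever springs up and locks it there. Only press and push: leave the trimmers and the brush standing in their cups, and do not knock anything else on the counter.

Things in the scene. Friction and masses are not known exactly. Their poses are not given: they have to be found in the camera images.
- rack_base: Fixed black foot of the petrol-blue rotating rack; it never moves in a run. Origin on the rack's vertical turning axis at counter height, +z up; its -x axis points from the axis towards the orange lock lever. Below the rim there is nothing outside 105 mm radius except the lever and two guides 12 mm high beside it (70 mm long, out to 170 mm radius)
- empty_cup (a point): On the turntable, turning with it: centre of the floor of the cup that is empty and at the lever at the start. Six places 60 degrees apart round the rack, each with a square grey cup: 50 mm outside, 45 mm inside, centred 70 mm from the axis, its top 104 mm above the counter. On the axis stands a steel post with a black knob, 34 mm across, top at 179 mm
- start_notch (a point): On the turntable, turning with it: middle of the rim notch outside the empty cup, 130 mm from the axis, at the rim's top. The blue rim is 290 mm across, 8 mm thick, underside 36 mm, top 44 mm above the counter. Outside each cup it has a notch open to the outside: 44 mm wide, from 112 mm radius to the edge at 145 mm, walls parallel to the radius through its middle
- turntable (a joint): Turntable angle about its vertical axis (rad), 0 at the start, growing anticlockwise seen from above; one place is 1.047. Turns both ways (drag about 0.12 N m, up to twice that while the lever's nose rubs under the rim) unless the lever's nose is up in a notch; locked so, it has about 4 mm play at the rim either way
- lock_lever (a joint): Lever angle (rad): 0 up, 0.165 fully down; the nose is clear of the rim from about 0.12. It springs back by itself: at the nose 3 N to start, 6 N fully down. Once the rim lies over the nose, the rim keeps it down (about 0.12) and the finger need not. When the next notch comes over it, it springs up and stops the rack
- lever_nose (a point): Middle of the top of the lever's orange nose, which stands up in the notch: 36 mm wide along the rim, from 118 to 145 mm radius, top 48 mm above the counter at rest (4 mm above the rim); fully down its inner edge drops 16 mm, its middle 18 mm. Outside the rim the lever goes on as a ribbed paddle 40 mm wide to 180 mm radius, top 38 mm high. It hinges 20 mm from the axis
- lock_place (a point): Fixed point on the foot: centre of the floor of whichever cup stands at the lever (70 mm from the axis towards the lever, 46.5 mm above the counter). The silver trimmer's origin must come here
- silver_trimmer: Bright silver hair trimmer standing loose in the cup one place (60 degrees) from the lever, on one side or the other. Round body up to 41 mm across, 164 mm tall, silver head and blade on top, black switch, 130 to 250 g. Origin at the centre of its foot, +z up; the foot stands 46.5 mm above the counter
- grey_trimmer: Dark grey trimmer of the same size and shape, with black head and blade, standing loose in the cup one place to the other side of the lever. Origin at the centre of its foot
- neck_brush: Brush with wooden handle and cream bristles, 148 mm tall, up to 46 mm across, loose in the cup opposite the lever. Origin at the centre of its foot
- green_comb: Loose green comb lying flat, 180 x 36 x 5 mm. Origin under its centre. Leave alone
- tumbler: Loose glass tumbler, 72 mm across, 105 mm tall. Origin under its centre. Leave alone
- oil_bottle: Small loose amber oil bottle, 32 mm across, 86 mm tall. Origin under its centre. Leave alone
- spray_bottle: Loose light blue spray bottle with black head, 68 mm across, 191 mm tall. Origin under its centre. Leave alone
- clipper_guard: Loose black clipper guard, 70 x 34 x 12 mm, lying flat. Leave alone

How it is judged:
On the way, in this order (a step that is already met when the one before it is completed fails the run):
1. the lock lever is pressed down clear of the rim while the rack still stands at its starting place (value of joint lock_lever above 0.1 rad and value of joint turntable between -0.06 and 0.06 rad), for 0.02 s.
2. the rack has been turned off its place over the pressed lever (value of joint lock_lever above 0.1 rad and (value of joint turntable above 0.15 rad or value of joint turntable below -0.15 rad)), for 0.02 s.
At the end, for the whole second after the job is handed in: The silver trimmer stands in its cup within 12 mm of the place at the lever, the lever is up again (within 0.03 rad) so the rack is locked, the rack is still, and both trimmers and the brush stand upright in their cups (feet within 10 mm of the cup floor, tilt under 0.25 rad) (horizontal distance between silver_trimmer and lock_place below 0.012 m and value of joint lock_lever below 0.03 rad and velocity of joint turntable between -0.05 and 0.05 rad/s and height (world z) of each of silver_trimmer, grey_trimmer, neck_brush below 0.056 m and angle between each of silver_trimmer, grey_trimmer, neck_brush's own z axis and vertical below 0.25 rad); the robot touches nothing.
It fails at once if silver trimmer is lifted (20 mm) or tipped in its cup (height (world z) of silver_trimmer above 0.0665 m or angle between silver_trimmer's own z axis and vertical above 0.35 rad).
It fails at once if grey trimmer is lifted (20 mm) or tipped in its cup (height (world z) of grey_trimmer above 0.0665 m or angle between grey_trimmer's own z axis and vertical above 0.35 rad).
It fails at once if neck brush is lifted (20 mm) or tipped in its cup (height (world z) of neck_brush above 0.0665 m or angle between neck_brush's own z axis and vertical above 0.35 rad).
It fails at once if something loose on the counter (comb, tumbler, oil bottle, spray bottle, clipper guard) is moved more than 30 mm (distance of any of green_comb, tumbler, oil_bottle, spray_bottle, clipper_guard from where it was at the start of the episode above 0.03 m).
It also fails if it takes over 48 s, if anything falls off the work surface, if the arm or the gripper's body presses on something with over 40 N, if the wrist force passes 120 N, or if a joint passes its speed limit or range.

## Robot

A 6-joint arm with a two-finger parallel gripper is mounted at the origin on the work surface. World frame = base frame: x ahead of the robot, y to its left, z up, the work surface at z = 0. Lengths are in m, angles in rad, forces in N, time in s.
With the tool pointing down it reaches from about 0.375 to 0.975 m from the base axis. Payload 3.8 kg.
Tool frame: the origin (TCP) lies at the very end of the fingers, on their centre line; the grasp point (between the pads) lies 19 mm behind it; z points along the fingers, y is the line along which they close (so a half turn about z gives the same grasp; the last joint's range is limited). The gripper opens to 85 mm and grips with 20 to 120 N. Pads are 22 mm wide; open, the fingers measure 114 mm over their backs; the gripper's body (76 mm by 85 mm) begins 54 mm behind the grasp point. The pads swing forward as they close: fully open they stand 13 mm farther back than shut.
Start: joints at [1.201, 0.264, 1.604, -0, 1.274, -0.037], TCP at [0.221, 0.638, 0.231] pointing down, gripper open.
Joint ranges: [-2.63, 2.63], [-0.94, 2.18], [0.31, 2.57], [-1.31, 4.45], [0, 2.66], [-2.55, 2.55]. Speed limits (rad/s): [2.57, 2.57, 3.14, 3.14, 3.14, 3.14].

## Interface

Orientations are given as [roll, pitch, yaw] about the fixed x, y, z axes, in that order (R = Rz(yaw) Ry(pitch) Rx(roll)).
In Python, from bench import bot gives the robot as it stands. The module is installed in compiled form; this text tells all that it offers.
- The arm moves only by the tool servo_tool, never from a script. Its argument "moves" is a list of rows, each a list of 4 numbers: the shift along the tool's x, y, z in m, then the turn about the tool's z in rad. In form: [[dx, dy, dz, roll], ...]. A call has 1 to 5 rows; each row shifts and turns the commanded pose from where the row before left it, along the tool's axes as they then stand; what a row does not reach is not made up. A row lasts 1/12 s, in which the tool goes at most 41.7 mm and 7.16 degrees, less where a joint would pass 70% of its speed; a pose out of reach is approached as far as the arm can. A call is refused whole if a number of a shift passes 0.0417 or a number of a turn 0.125, either way. A call with a gripper value outside its range is refused whole. "claw" is the gripper's target within -1 to 1 (shut at 1, half-way at 0, fully open at -1), set as the call begins (left out, the last holds). The fingers move at their own pace and stop on an object; the grip force is fixed at half the most. Time passes only in rows, so rows that do not move let the fingers close. It gives the time, the measured TCP pose, the force, the opening and the grip force at its end, in the units of the state.
- bot.get_obs(): the state, without advancing time (a new reading comes with each control period).
- bot.snapshot(name): name is "side" or "top"; returns the picture (400x640x3 uint8, red, green, blue); there is no depth.
- bot.camera_info(name): a dict with "fx", "fy", "cx", "cy" (pixels), "cam_to_world" (4x4, takes a point from camera to world coordinates). Camera axes: x right, y up, looking along -z (the intrinsics and any distortion apply to the point x, -y, -z); pixel columns grow to the right and rows downward; lengths in m; the calibration is good to about 2 mm. A picture is of the moment at which its call begins. camera_info takes no time and is no camera call.
- bot.finish_job(): hands the job in; it is judged then, once.
The state is a dict: "t": time; "joints": joint angles; "joint_vel": joint speeds; "tau": joint torques, N m; "tool_pos": TCP position; "eef_rot": TCP orientation; "contact_force": force on the tool from outside, world axes, zero at the start; "torque": the same for the moment, N m; "grip_width": finger opening in m; "gripper_force": force on a finger pad.
Only numpy, scipy, OpenCV 4.12 (cv2) and the standard library are available. Lean on these libraries where they do the work, as an engineer would, in place of code of your own. Each camera call takes 0.05 s, during which the arm holds its last target. There are 200 camera calls.

## Working session

There is one attempt and no reset: what is moved stays moved. The work goes in short steps, Python scripts to look and compute and a tool call to move; the robot and the scene stay as the last step left them, time stands still between calls to the robot, and variables do not carry over. Pictures are saved under pics/ and viewed, at most 10 in all, crops included, and the job is handed in when it is done.

Besides the shell and the picture viewer there is one more tool, called after "Call:" as a command line: name --pt "numbers of a row" for each row, then --argument value for the rest. servo_tool: Moves the arm, as the interface text tells. Its arguments: {"type":"object","properties":{"moves":{"type":"array"},"claw":{"type":"number"}},"required":["moves"]}

```bash
mkdir -p pics; python3 - <<'E'
from bench import bot
import cv2
for n in("top","side"):
    cv2.imwrite(f"pics/{n}0.png",bot.snapshot(n)[:,:,::-1]); c=bot.camera_info(n); print(n,c)
o=bot.get_obs();print(o)
E
```

```text
top {'fx': 394.5728752429908, 'fy': 394.5728752429908, 'cx': 317.13276009907867, 'cy': 195.60167153957943, 'cam_to_world': array([[ 0.00316978,  0.99657401, -0.08264505,  0.49248655],
       [-0.99999383,  0.00328418,  0.00124834, -0.01141857],
       [ 0.00151548,  0.08264058,  0.99657826,  1.01457169],
       [ 0.        ,  0.        ,  0.        ,  1.        ]])}
side {'fx': 478.7720320210299, 'fy': 478.7720320210299, 'cx': 316.87090386611874, 'cy': 204.4124933361658, 'cam_to_world': array([[-9.21939633e-01,  2.26279815e-01, -3.14364054e-01,
         9.82883422e-02],
       [-3.87332950e-01, -5.40075534e-01,  7.47189135e-01,
         1.09184670e+00],
       [-7.06514823e-04,  8.10626833e-01,  5.85562668e-01,
         9.06134387e-01],
       [ 0.00000000e+00,  0.00000000e+00,  0.00000000e+00,
         1.00000000e+00]])}
{'t': 0.1, 'joints': array([ 1.20110905e+00,  2.64674621e-01,  1.60524447e+00,  1.49027030e-05,
        1.27366389e+00, -3.68920924e-02]), 'joint_vel': array([ 0.00029724, -0.00209205, -0.00167765, -0.00116515, -0.00115265,
        0.00105466]), 'tau': array([-4.39614423e-04, -5.16705751e+01, -3.68592060e+01, -9.57191651e-05,
        6.10290430e-03, -1.60578418e-05]), 'tool_pos': array([0.22027024, 0.63736125, 0.23008485]), 'eef_rot': array([-3.13960420e+00, -8.76419954e-05,  2.80879301e+00]), 'contact_force': array([-0.00991829,  0.13710065,  0.90111055]), 'torque': array([ 0.01372455, -0.02258935,  0.0246482 ]), 'gripper_force': 0.0, 'grip_width': 0.08520750800139516}
```

View pics/top0.png

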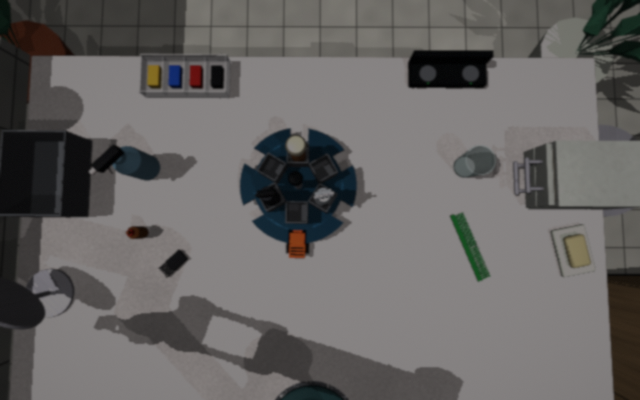

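View pics/side0.png

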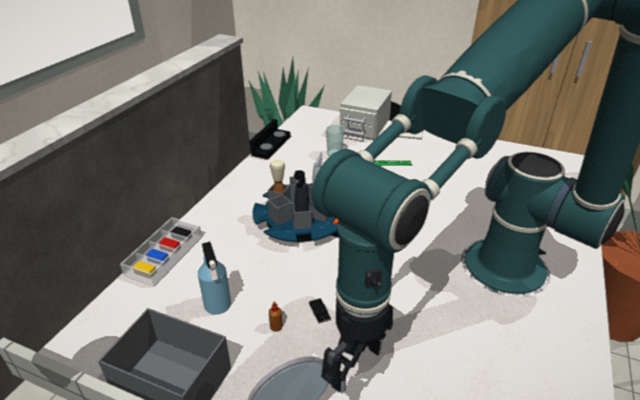

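The top view shows the rack centred near (298,185) with the orange lever at (297,243), towards the robot. The silver trimmer is on the right at (323,195) and the grey one on the left at (268,195), so the rack must turn clockwise. The side view shows the arm over the near-left, partly hiding the rack.

```bash
cat > h.py <<'E'
import numpy as np
def ray(c,u,v,z):
    M=c["cam_to_world"]; d=M[:3,:3]@np.array([(u-c["cx"])/c["fx"],-(v-c["cy"])/c["fy"],-1]); o=M[:3,3]
    return o+d*(z-o[2])/d[2]
E
python3 - <<'E'
import cv2,numpy as np
from h import *
from bench import bot
from scipy.optimize import least_squares
im=cv2.imread("pics/top0.png");c=bot.camera_info("top")
hsv=cv2.cvtColor(im,cv2.COLOR_BGR2HSV)
m=cv2.inRange(hsv,(95,100,30),(115,255,255));m[:, :225]=0;m[:,370:]=0;m[:115]=0;m[255:]=0
cs,_=cv2.findContours(m,cv2.RETR_EXTERNAL,cv2.CHAIN_APPROX_NONE)
h=cv2.convexHull(np.vstack([k for k in cs if cv2.contourArea(k)>50]))[:,0]
P=np.array([ray(c,u,v,.044)[:2] for u,v in h])
r=least_squares(lambda p:np.hypot(P[:,0]-p[0],P[:,1]-p[1])-p[2],[.5,0,.14],loss='soft_l1',f_scale=.002)
print("axis,r",r.x,np.abs(r.fun).max())
o=cv2.inRange(hsv,(4,150,120),(18,255,255));o[:,:270]=0;o[:,330:]=0;o[:200]=0;o[270:]=0
q=np.argwhere(o);print(q.min(0),q.max(0))
for lo,hi in((229,236),(240,247),(250,262)):
    s=q[(q[:,0]>=lo)&(q[:,0]<hi)]
    if len(s): print(lo,ray(c,s[:,1].mean(),s[:,0].mean(),.044))
cv2.imwrite("pics/crop.png",cv2.resize(im[115:265,220:380],None,fx=4,fy=4,interpolation=2))
E
```

```text
axis,r [0.59973377 0.03447728 0.14183516] 0.001029652614624843
[234 290] [257 303]
229 [0.47710064 0.03687946 0.044     ]
240 [0.45771548 0.03720844 0.044     ]
250 [0.42401826 0.04218245 0.044     ]
```

View pics/crop.png

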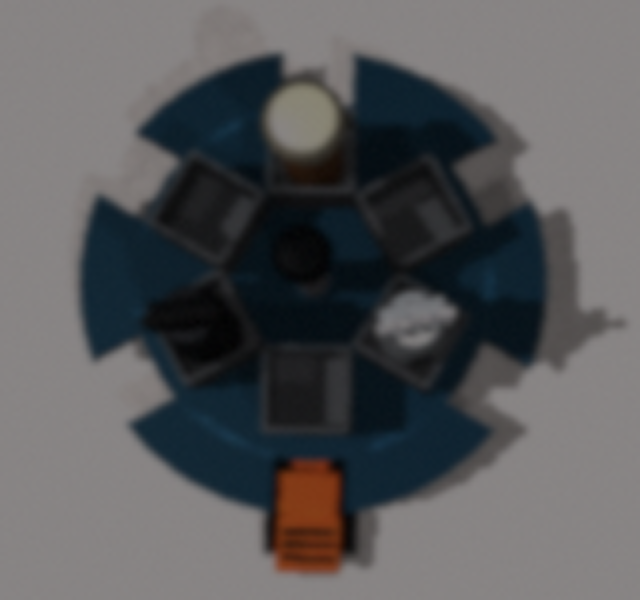

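```bash
python3 - <<'E'
import numpy as np
from h import *
from bench import bot
c=bot.camera_info("top"); A=np.array([.5997,.0345])
for n,u,v,z in(("nose",309.5,490,.046),("pad",309,545,.038),("opp notch",319,58,.044),("notchL mid",113,392,.044),("notchR mid",510,394,.044),("notchR up",512,172,.044),("notchL up",118,162,.044)):
    p=ray(c,220+(u-1.5)/4,115+(v-1.5)/4,z)[:2]; d=p-A
    print(n,p.round(4),np.hypot(*d).round(4),np.degrees(np.arctan2(d[1],d[0])).round(1))
E
```

```text
nose [0.4709 0.0362] 0.1288 179.2
pad [0.4372 0.0367] 0.1626 179.2
opp notch [0.7398 0.0323] 0.1401 -0.9
notchL mid [0.5304 0.1575] 0.1412 119.4
notchR mid [ 0.53   -0.0865] 0.1397 -119.9
notchR up [ 0.6681 -0.0882] 0.1405 -60.9
notchL up [0.6735 0.1569] 0.143 58.9
```

Call:
servo_tool --pt "0 0 0 -0.111" --pt "0 0 0 -0.111" --pt "0 0 0 -0.111" --pt "-0.013 -0.033 0 0" --pt "-0.013 -0.033 0 0" --claw 1

```text
t: 0.52
tool_pos: [0.2459, 0.5719, 0.23]
eef_rot: [-3.14, -0.001, -3.139]
contact_force: [1.1, -0.9, -0.4]
grip_width: 0.0259
gripper_force: 0.0
```

Call:
servo_tool --pt "-0.013 -0.033 0 0" --pt "-0.013 -0.033 0 0" --pt "-0.013 -0.033 0 0" --pt "-0.013 -0.033 0 0" --pt "-0.013 -0.033 0 0"

```text
t: 0.93
tool_pos: [0.3116, 0.4051, 0.2307]
eef_rot: [-3.141, -0.0, -3.141]
contact_force: [0.8, -0.5, -0.3]
grip_width: 0.0004
gripper_force: 0.0
```

Call:
servo_tool --pt "-0.013 -0.033 0 0" --pt "-0.013 -0.033 0 0" --pt "-0.013 -0.033 0 0" --pt "-0.013 -0.033 0 0" --pt "-0.013 -0.033 0 0"

```text
t: 1.35
tool_pos: [0.3765, 0.2402, 0.2309]
eef_rot: [-3.141, -0.0, -3.141]
contact_force: [0.3, 0.0, -0.3]
grip_width: -0.0
gripper_force: 0.0
```

Call:
servo_tool --pt "-0.013 -0.033 0 0" --pt "-0.013 -0.033 0 0" --pt "-0.013 -0.033 0 0" --pt "-0.013 -0.033 0 0" --pt "0 0 0 0"

```text
t: 1.77
tool_pos: [0.4301, 0.1049, 0.2311]
eef_rot: [-3.139, 0.001, 3.136]
contact_force: [-0.2, 0.3, -0.3]
grip_width: -0.0002
gripper_force: 0.0
```

Call:
servo_tool --pt "-0.0143 -0.0343 0 0" --pt "-0.0143 -0.0343 0 0" --pt "0 0 0.04 0" --pt "0 0 0.04 0" --pt "0 0 0.04 0"

```text
t: 2.18
tool_pos: [0.4581, 0.041, 0.1107]
eef_rot: [3.141, 0.003, 3.14]
contact_force: [0.6, 0.2, -0.7]
grip_width: 0.0002
gripper_force: 0.0
```

Call:
servo_tool --pt "0 0 0.04 0" --pt "0 0 0.01 0" --pt "0 0 0 0"

```text
t: 2.43
tool_pos: [0.453, 0.0416, 0.0576]
eef_rot: [-3.141, -0.009, -3.141]
contact_force: [-1.5, 0.6, 0.2]
grip_width: 0.0002
gripper_force: 0.0
```

```bash
python3 - <<'E'
from bench import bot
import cv2
a=bot.snapshot("top")[115:265,220:380,::-1];b=bot.snapshot("side")[140:270,230:390,::-1]
b=cv2.resize(b,(a.shape[1],a.shape[0]))
cv2.imwrite("pics/p1.png",cv2.resize(cv2.hconcat([a,b]),(800,375),interpolation=2))
o=bot.get_obs();print(o['tool_pos'],o['eef_rot'],o['joints'])
E
```

```text
[0.45799975 0.04179536 0.06231688] [ 3.14150035e+00  6.42041505e-04 -3.14093561e+00] [ 3.67835839e-02  3.26599278e-02  2.20996766e+00  8.82783331e-05
  8.98320109e-01 -1.53472478e+00]
```

View pics/p1.png

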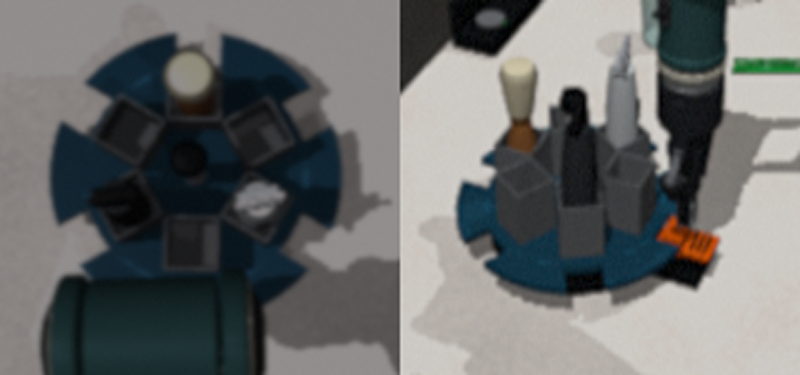

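The right panel shows the closed fingers just above the orange nose near (690,205). The body is outside the empty cup and all the trimmers are standing. I'll press next.

Call:
servo_tool --pt "0 -0.005 0 0" --pt "0 0 0.01 0" --pt "0 0 0.005 0" --pt "0 0 0.005 0" --pt "0 0 0 0"

```text
t: 2.95
tool_pos: [0.4578, 0.0364, 0.0413]
eef_rot: [-3.142, 0.001, -3.142]
contact_force: [1.3, 0.2, 3.8]
grip_width: 0.0003
gripper_force: 1.5
```

Call:
servo_tool --pt "0 0 0.005 0" --pt "0 0 0.005 0" --pt "0 0 0 0" --pt "0 0 0 0"

```text
t: 3.28
tool_pos: [0.4574, 0.0364, 0.0312]
eef_rot: [-3.142, -0.0, -3.141]
contact_force: [0.3, 0.2, 5.4]
grip_width: 0.0002
gripper_force: 2.4
```

Call:
servo_tool --pt "0 0.003 0 0" --pt "0 0.003 0 0" --pt "0 0.002 0 0" --pt "-0.0004 0.0056 0 0.04" --pt "-0.0004 0.0056 0 0.04"

```text
t: 3.7
tool_pos: [0.4581, 0.0554, 0.0313]
eef_rot: [-3.141, -0.0, 3.06]
contact_force: [-1.0, -2.7, 5.4]
grip_width: -0.0001
gripper_force: 2.7
```

Call:
servo_tool --pt "-0.0004 0.0056 0 0.04" --pt "-0.0004 0.0056 0 0.04" --pt "0 0 0 0"

```text
t: 3.95
tool_pos: [0.46, 0.0675, 0.031]
eef_rot: [3.141, -0.0, 2.981]
contact_force: [0.6, 1.0, -0.8]
grip_width: -0.0003
gripper_force: 0.0
```

```bash
python3 - <<'E'
from bench import bot
import cv2
a=bot.snapshot("top")[115:265,220:380,::-1];b=bot.snapshot("side")[140:270,230:390,::-1]
b=cv2.resize(b,(a.shape[1],a.shape[0]))
cv2.imwrite("pics/p2.png",cv2.resize(cv2.hconcat([a,b]),(800,375),interpolation=2))
o=bot.get_obs();print(o['tool_pos'],o['eef_rot'],o['contact_force'])
E
```

```text
[0.45942738 0.06713448 0.03074807] [ 3.14133144e+00 -1.33053626e-03  2.98337655e+00] [ 0.20198178 -0.0753567   0.31364115]
```

View pics/p2.png

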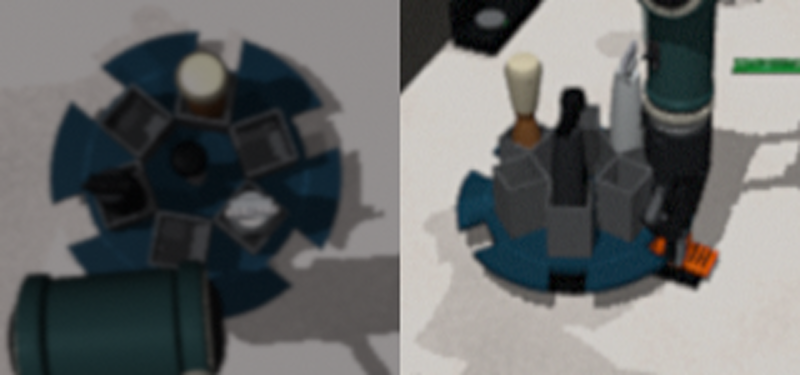

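The rack has turned about 9° clockwise. The nose is now under the rim, vertical force on the tool is about 0, and everything is standing. I'll keep pushing.

Call:
servo_tool --pt "-0.0005 0.0057 0 0.04" --pt "-0.0005 0.0057 0 0.04" --pt "-0.0005 0.0057 0 0.04" --pt "-0.0005 0.0057 0 0.04" --pt "-0.0005 0.0057 0 0.04"

```text
t: 4.47
tool_pos: [0.4678, 0.0933, 0.0305]
eef_rot: [-3.14, -0.003, 2.781]
contact_force: [-2.1, -2.1, 0.9]
grip_width: -0.0002
gripper_force: 1.4
```

Call:
servo_tool --pt "-0.0005 0.0057 0 0.04" --pt "-0.0005 0.0057 0 0.04" --pt "-0.0005 0.0057 0 0.04" --pt "-0.0005 0.0057 0 0.04" --pt "-0.0005 0.0057 0 0.04"

```text
t: 4.88
tool_pos: [0.4818, 0.1181, 0.0303]
eef_rot: [-3.139, -0.003, 2.581]
contact_force: [-1.7, -1.3, 2.1]
grip_width: -0.0001
gripper_force: 1.4
```

```bash
python3 - <<'E'
from bench import bot
import cv2,numpy as np
a=bot.snapshot("top")[115:265,220:380,::-1];b=bot.snapshot("side")[140:270,230:390,::-1]
b=cv2.resize(b,(a.shape[1],a.shape[0]))
cv2.imwrite("pics/p3.png",cv2.resize(cv2.hconcat([a,b]),(800,375),interpolation=2))
o=bot.get_obs();d=o['tool_pos'][:2]-[.5997,.0345];print(o['tool_pos'],o['eef_rot'],o['contact_force'],np.hypot(*d),np.arctan2(d[1],d[0]))
E
```

```text
[0.48283313 0.11858757 0.03060289] [-3.14054454e+00 -1.73494796e-03  2.58276571e+00] [-0.34734803  0.20157141 -0.7123446 ] 0.14397424804627817 2.5178884951401566
```

View pics/p3.png

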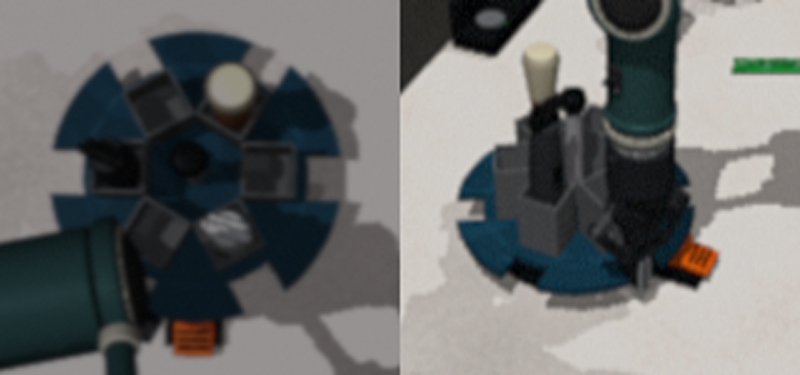

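The rack has turned about 31°, with notches facing exactly left and right, the silver trimmer nearing the lever, and everything upright.

Call:
servo_tool --pt "-0.0005 0.0057 0 0.04" --pt "-0.0005 0.0057 0 0.04" --pt "-0.0005 0.0057 0 0.04" --pt "-0.0005 0.0057 0 0.04" --pt "-0.0005 0.0057 0 0.04"

```text
t: 5.4
tool_pos: [0.5008, 0.1393, 0.0304]
eef_rot: [-3.139, -0.002, 2.382]
contact_force: [-3.6, -1.3, 0.9]
grip_width: -0.0003
gripper_force: 1.4
```

Call:
servo_tool --pt "-0.0005 0.0057 0 0.04" --pt "-0.0005 0.0057 0 0.04" --pt "-0.0005 0.0057 0 0.04" --pt "-0.0002 0.0028 0 0.02" --pt "-0.0002 0.0028 0 0.02"

```text
t: 5.82
tool_pos: [0.5191, 0.1535, 0.0304]
eef_rot: [-3.139, -0.002, 2.222]
contact_force: [-4.2, -1.1, -1.1]
grip_width: -0.0006
gripper_force: 1.4
```

Call:
servo_tool --pt "-0.0002 0.0028 0 0.02" --pt "-0.0002 0.0028 0 0.02" --pt "-0.0002 0.0028 0 0.02" --pt "0 0 0 0"

```text
t: 6.15
tool_pos: [0.5281, 0.1583, 0.0311]
eef_rot: [3.141, 0.0, 2.161]
contact_force: [-2.8, 0.2, -1.3]
grip_width: -0.0001
gripper_force: 1.1
```

```bash
python3 - <<'E'
from bench import bot
import cv2,numpy as np
a=bot.snapshot("top")[115:265,220:380,::-1];b=bot.snapshot("side")[140:270,230:390,::-1]
b=cv2.resize(b,(a.shape[1],a.shape[0]))
cv2.imwrite("pics/p4.png",cv2.resize(cv2.hconcat([a,b]),(800,375),interpolation=2))
o=bot.get_obs();d=o['tool_pos'][:2]-[.5997,.0345];print(o['tool_pos'],o['eef_rot'],o['contact_force'],np.hypot(*d),np.arctan2(d[1],d[0]))
E
```

```text
[0.5281661  0.15818277 0.03130266] [3.14106034e+00 4.30915685e-04 2.16215348e+00] [-2.14983282 -1.28066319 -1.59302572] 0.14287941662572004 2.0951565070098015
```

View pics/p4.png

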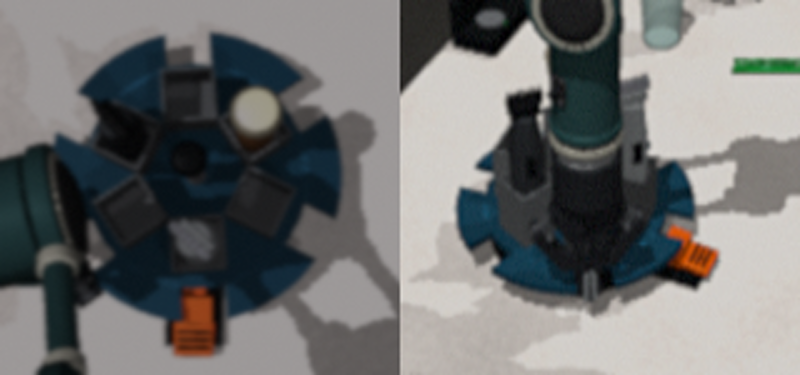

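The silver cup is nearly at the lever, with the rim still over the left part of the nose at (185,300). It needs a few more degrees.

Call:
servo_tool --pt "-0.0002 0.0028 0 0.02" --pt "-0.0002 0.0028 0 0.02" --pt "0 0 0 0"

```text
t: 6.5
tool_pos: [0.5338, 0.1613, 0.0316]
eef_rot: [3.14, 0.001, 2.12]
contact_force: [-1.6, -0.8, -0.8]
grip_width: -0.0003
gripper_force: 0.7
```

Call:
servo_tool --pt "-0.0001 0.0014 0 0.01" --pt "-0.0001 0.0014 0 0.01" --pt "0 0 0 0"

```text
t: 6.75
tool_pos: [0.5364, 0.1626, 0.0319]
eef_rot: [3.139, 0.001, 2.101]
contact_force: [-0.9, -0.1, -0.0]
grip_width: 0.0001
gripper_force: 0.0
```

```bash
python3 - <<'E'
from bench import bot
import cv2,numpy as np
a=bot.snapshot("top")[115:265,220:380,::-1];b=bot.snapshot("side")[140:270,230:390,::-1]
b=cv2.resize(b,(a.shape[1],a.shape[0]))
cv2.imwrite("pics/p5.png",cv2.resize(cv2.hconcat([a,b]),(800,375),interpolation=2))
o=bot.get_obs();d=o['tool_pos'][:2]-[.5997,.0345];print(o['tool_pos'],o['eef_rot'],o['contact_force'],np.hypot(*d),np.arctan2(d[1],d[0]))
E
```

```text
[0.5360928  0.16254663 0.03178287] [3.13978523e+00 4.63649962e-04 2.10184068e+00] [0.47332112 0.3258325  0.06880756] 0.14297487925710964 2.0318408158076835
```

View pics/p5.png

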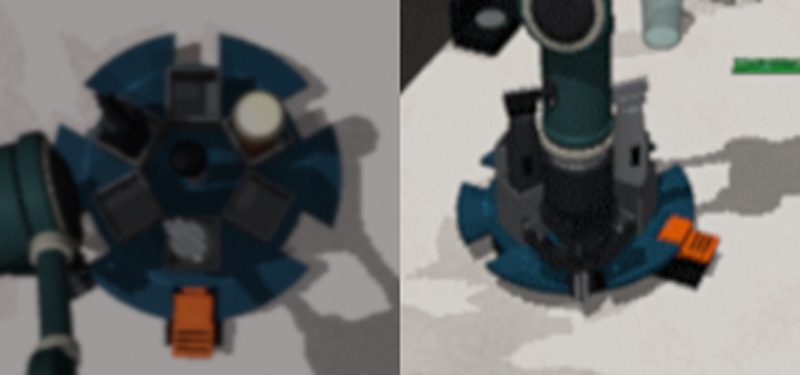

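The nose now stands up across the full width of the notch at (192,303), as it did at the start, and the tool force is 0. I'll withdraw.

Call:
servo_tool --pt "0.002 -0.003 0 0" --pt "0.003 -0.003 0 0" --pt "0 0 -0.015 0" --pt "0 0 -0.03 0" --pt "0 0 -0.04 0"

```text
t: 7.27
tool_pos: [0.5236, 0.1628, 0.1135]
eef_rot: [-3.134, -0.002, 2.102]
contact_force: [-0.0, -0.3, -0.4]
grip_width: 0.0002
gripper_force: 0.0
```

Call:
servo_tool --pt "0.02 0 -0.04 0" --pt "0.04 0 -0.04 0" --pt "0.04 0 0 0" --pt "0.04 0 0 0" --pt "0 0 0 0"

```text
t: 7.68
tool_pos: [0.4594, 0.2791, 0.1843]
eef_rot: [3.139, -0.003, 2.106]
contact_force: [0.6, 0.2, -0.5]
grip_width: 0.0001
gripper_force: 0.0
```

```bash
python3 - <<'E'
from bench import bot
import cv2,numpy as np
a=bot.snapshot("top")[115:265,220:380,::-1];b=bot.snapshot("side")[140:270,230:390,::-1]
b=cv2.resize(b,(a.shape[1],a.shape[0]))
cv2.imwrite("pics/p6.png",cv2.resize(cv2.hconcat([a,b]),(800,375),interpolation=2))
o=bot.get_obs();print(o['t'],o['tool_pos'],o['contact_force'])
E
```

```text
7.7833 [0.46135445 0.27509346 0.18311675] [-0.1253396   0.31389273 -0.22174792]
```

View pics/p6.png

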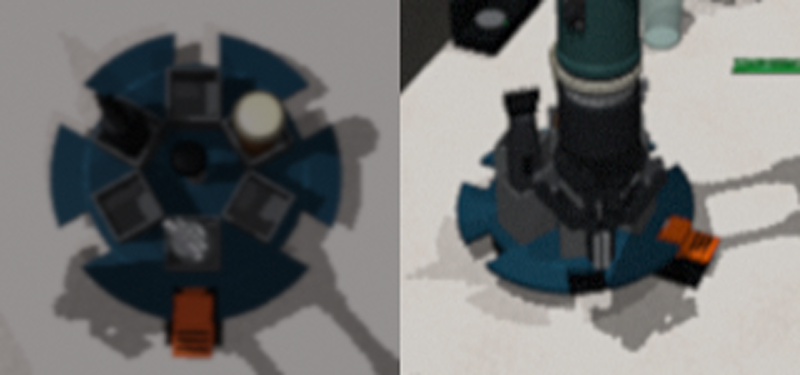

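The arm is clear of the rack. The silver trimmer stands at the lever at (190,240), the nose is up in the notch, and the other items are upright.

```bash
python3 -c "
from bench import bot
print(bot.finish_job())"
```

```text
the job is handed in; nothing more can be done
None
```

The job is handed in: the rack is turned one place clockwise, the silver trimmer stands at the lever, and in the last picture the lever was up in the notch with both trimmers and the brush upright; the hand-in gave no verdict.

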